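Take the pin spacing off the gap gauge with sprung tweezers

ROBOT

A 6-joint arm with a two-finger parallel gripper is mounted at the origin on a cart in front of the work surface, level with it; the furniture and walls round the work are solid. World frame = base frame: x ahead of the robot, y to its left, z up, the work surface at z = 0. Lengths are in m, angles in rad, forces in N, time in s.
With the tool pointing down it reaches from about 0.25 to 0.8 m from the base axis. Payload 8.5 kg.
Tool frame: the origin (TCP) lies midway between the tips of the shut fingers; the grasp point (between the pads) lies 19 mm behind it (env.grip_point_offset is the distance from the TCP to the grasp point, in m); z points along the fingers, y is the line along which they close (so a half turn about z gives the same grasp; the last joint's range is limited). The gripper opens to 85 mm and grips with 20 to 120 N. Pads are 22 mm wide; open, the fingers measure 114 mm over their backs; the gripper's body (76 mm by 85 mm) begins 54 mm behind the grasp point. The pads swing forward as they close: fully open they stand 13 mm farther back than shut.
Start: joints at [-1.311, 0.238, -0.013, 1.319, 0, 1.571], TCP at [0.135, -0.507, 0.231] pointing down, gripper open.
Joint ranges: [-2.66, 2.66], [-1.03, 1.9], [-1.14, 1.46], [-1.82, 2.27], [-1.45, 1.34], [-3.14, 3.14]. Speed limits (rad/s): [2.22, 2.22, 2.79, 3.14, 3.14, 3.14].

INTERFACE

Orientations are given as a rotation vector (axis times angle).
In Python, from plant import monitor, snapshot, get_calibration, ticket, boxes_of, env gives the robot as it stands.
- The arm moves only by the tool send_rows, never from a script. Its argument "steps" is a list of rows, each a list of 7 numbers: the shift along the tool's x, y, z in m, then the turn, a rotation vector about the tool's x, y, z in degrees, then the gripper's target within -1 to 1 (shut at 1, half-way at 0, fully open at -1). In form: [[tx, ty, tz, wx, wy, wz, fingers], ...]. A call has 1 to 12 rows; each row shifts and turns the commanded pose from where the row before left it, along the tool's axes as they then stand; what a row does not reach is not made up. A row lasts 1/12 s, in which the tool goes at most 41.7 mm and 7.16 degrees, less where a joint would pass 70% of its speed; a pose out of reach is approached as far as the arm can. A call with a gripper value outside its range is refused whole. The fingers move at their own pace and stop on an object; the grip force is fixed at half the most. Time passes only in rows, so rows that do not move let the fingers close. It gives the time, the measured TCP pose, the force, the opening and the grip force at its end, in the units of the state.
- monitor.get_state(): the state, without advancing time (a new reading comes with each control period).
- snapshot(name): name is "scene" or "top" or "wrist"; returns (picture, depth): 420x560x3 uint8, red, green, blue; 420x560 float32, m along the optical axis (not along the pixel's ray), 0 where there is no reading.
- get_calibration(name): a dict with "fovy" (degrees; the focal length in pixels is half the picture's height over the tangent of half this angle, whatever the lens; pixels are square), "cx", "cy" (the principal point, pixels), "k1" (the pictures are not rectified: a ray, as slopes to the right and down, at radius r is drawn at 1 + k1 r^2 times it, then the intrinsics apply), "origin" and "rotation" of the camera in the world. Camera axes: x right, y down, z forward; pixel columns grow to the right and rows downward; lengths in m; the calibration is good to about 2 mm. A picture is of the moment at which its call begins: read the wrist's pose just before it. get_calibration takes no time and is no camera call; for the wrist camera it gives the pose at the moment of the call.
- ticket.close_job(): hands the job in; it is judged then, once.
Trained networks look in the newest picture that a camera, given by its name, has taken for a name from the list of things; names that differ only in an ending like _2 or _b are one class to them, and where a whole thing is asked for, a point or a joint stands for the part that bears it (a point fixed in the world has none). Each returns a list of dicts, best first, with "confidence" (0 to 1); they miss things now and then, are a little off and sometimes report something else, mostly with a low value. They report only what shows in the picture. A call takes as long as a camera call. They do not tell look-alikes from the thing itself.
- boxes_of(camera, label): "rect" ([left, top, width, height] in pixels, round what is visible of it).
The state is a dict: "t": time; "q": joint angles; "joint_velocities": joint speeds; "effort": joint torques, N m; "tcp_pos": TCP position; "ee_rot": TCP orientation; "contact_force": force on the tool from outside, world axes, zero at the start; "torque": the same for the moment, N m; "finger_gap": opening from 0.0 (shut) to 1.0 (fully open); "grasp_force": force on a finger pad.
Only numpy, scipy, OpenCV 4.12 (cv2) and the standard library are available. Lean on these libraries where they do the work, as an engineer would, in place of code of your own. Each camera call takes 0.05 s, during which the arm holds its last target. There are 200 camera calls.

TASK

Pick up the long sprung tweezers, bring them over the gap gauge and squeeze them until their two bent-down tips stand right above the gauge's two pin points, one over each, at the spacing the gauge is set to: tweezers level, tips a few millimetres above the points and not touching the gauge. Do not knock the gauge or change its setting, and leave the other things on the bench where they are. Finish while still holding the tweezers there in the air, with that gap steady; do not put them down.

Things in the scene. Friction and masses are not known exactly. Their poses are not given: they have to be found in the camera images.
- tweezers: Steel sprung tweezers, 185 mm long, about 75 g, standing level on a heel block (24 x 22 x 40 mm tall, rear end at x = -103 mm) and two bent-down tips. Origin on the centre line midway between the black finger pads, at the height of the tips' ends and the heel's underside; x points from heel to tips, y to the left arm, z up. Arms pivot in the heel at x = -85, y = +/-6 mm
- pads (a point): midway between the two finger pads, at x = 0, y = 0, z = 31 mm of the tweezers, near their centre of mass. Each pad is 46 mm long (along x) and 18 mm tall; free, they measure about 54 mm over both. Grip across y. Each mm squeezed off this width takes about 1.95 mm off the tip gap: 42 mm gap at 54 mm (free), 30 mm at about 48, 16 mm at about 40.5
- tweezers_left (a joint): squeeze angle of each arm (both swing alike) in rad: 0 free (tip gap 42 mm), about 0.037 at a 30 mm gap, 0.08 at 16 mm, 0.128 at the stop, tips shut. The spring pushes each pad outward with about 6 N when free, 11 N at a 16 mm gap; the arms open again as the grip eases
- tip_left (a point): lower end of the left arm's bent-down tip, a round steel leg 5 mm thick; at about x = +80 mm of the tweezers, z = 0
- tip_right (a point): lower end of the right arm's bent-down tip, likewise. The tip gap is the distance between the two tip ends, centre to centre
- gauge: Gap gauge, fixed to the bench: grey base 56 x 120 x 12 mm with a rail and two dark steel blocks (32 mm along x, 30 mm high), each with an upright pointed steel pin 6 mm thick, the highest thing on it. Origin under the middle of the base; y runs along its length and through both pins, x across. The tweezers come over a long side, usually the near (-x) one
- mark_fixed (a point): point of the fixed pin, on the gauge at y = -11 mm, z = 46 mm; same axes as the gauge
- mark_sliding (a point): point of the pin on the sliding carriage (the one with the small brass thumb screw), on the gauge at y = +5 to +19 mm, z = 46 mm; same axes. The carriage is already set, giving 16 to 30 mm between the points, and holds by friction
- tape_roll: bystander: beige tape roll lying flat, 90 mm across, 25 mm high; origin under its centre
- lamp_holder: bystander: small brass lamp holder standing, 37 mm across, 47 mm high; origin under its centre
- elec_tape: bystander: roll of black tape lying flat, 60 mm across, 20 mm high; origin under its centre
Mind the look-alikes: they are no part of the job. Leave any blue, green or purple look-alike of the gauge alone.

How it is judged:
By the outcome, as a careful person would: the job done as asked, in the order asked, and still so for the second after the job is handed in, while the arm keeps its last pose, push and grip.
It also fails if it takes over 42 s, if anything falls off the work surface, if the arm or the gripper's body presses on something with over 40 N, if the wrist force passes 120 N, or if a joint passes its speed limit or range.

## Working session

There is one attempt and no reset: what is moved stays moved. The work goes in short steps, Python scripts to look and compute and a tool call to move; the robot and the scene stay as the last step left them, time stands still between calls to the robot, and variables do not carry over. Pictures are saved under pics/ and viewed, at most 10 in all, crops included, and the job is handed in when it is done.

Besides the shell and the picture viewer there is one more tool, called after "Call:" as name([rows], argument=value, ...), one row to a line, values as JSON. send_rows: Moves the arm, as the interface text tells. Its arguments: {"type":"object","properties":{"steps":{"type":"array","items":{"type":"array","items":{"type":"number"}}}},"required":["steps"]}

```bash
ls; mkdir -p pics
cat > h.py <<'E'
import numpy as np, cv2
from plant import monitor, snapshot, get_calibration, ticket, boxes_of, env
from scipy.spatial.transform import Rotation as R
def cloud(d,c):
    h,w=d.shape; f=h/2/np.tan(np.radians(c["fovy"])/2)
    K=np.array([[f,0,c["cx"]],[0,f,c["cy"]],[0,0,1.]])
    v,u=np.mgrid[0:h,0:w]
    p=np.stack([u,v],-1).reshape(-1,1,2).astype(float)
    n=cv2.undistortPoints(p,K,np.array([c["k1"],0,0,0,0.])).reshape(h,w,2)
    P=np.dstack([n,np.ones((h,w))])*d[...,None]
    return P@np.array(c["rotation"]).T+np.array(c["origin"])
def look(name):
    c=get_calibration(name); im,d=snapshot(name); return im,d,c,cloud(d,c)
def save(n,im): cv2.imwrite("pics/"+n,cv2.cvtColor(im,cv2.COLOR_RGB2BGR))
E
python3 - <<'E'
from h import *
s=monitor.get_state(); print(s, env.grip_point_offset)
for n in ["top","scene"]:
    im,d,c,P=look(n); save(n+"1.png",im); np.savez(n+"1.npz",im=im,d=d,P=P)
    print(n,c["origin"])
    for l in ["tweezers","gauge","mark_fixed","mark_sliding","tip_left","tip_right","pads","tape_roll","lamp_holder","elec_tape"]:
        for b in boxes_of(n,l)[:4]: 
            x,y,w,h=b["rect"]; print(l,np.round(b["rect"]),round(b["confidence"],2),np.round(P[min(int(y+h/2),419),min(int(x+w/2),559)],3))
E
```

```text
pics
{'t': 0.0, 'q': array([-1.31099830e+00,  2.38748861e-01, -1.42456495e-02,  1.31918092e+00,
        2.58969990e-05,  1.57079417e+00]), 'joint_velocities': array([ 0.00056308,  0.00016955, -0.00057042, -0.00018195,  0.00193116,
       -0.00042171]), 'effort': array([ 3.07702858e-04, -5.38782907e+01,  3.46437335e+01,  1.85708905e-02,
       -1.43550270e-06,  3.22074463e-06]), 'tcp_pos': array([ 0.13476869, -0.50698942,  0.23069771]), 'ee_rot': array([-3.11376494e+00, -4.06768851e-01,  2.40164666e-04]), 'contact_force': array([ 0.96932343, -0.59699515,  0.68181339]), 'torque': array([-0.00214072, -0.06014757,  0.06341744]), 'grasp_force': 0.0, 'finger_gap': 1.0072402252548764} 0.0187Traceback (most recent call last):
  File "<stdin>", line 4, in <module>
  File "h.py", line 13, in look
    c=get_calibration(name); im,d=snapshot(name); return im,d,c,cloud(d,c)
                                                                ~~~~~^^^^^
  File "h.py", line 11, in cloud
    return P@np.array(c["rotation"]).T+np.array(c["origin"])
           ~~~~~~~~~~~~~~~~~~~~~~~~~~~^~~~~~~~~~~~~~~~~~~~~~
ValueError: operands could not be broadcast together with shapes (420,560) (3,)
```

```bash
sed -i 's/np.array(c\["rotation"\]).T/R.from_rotvec(c["rotation"]).as_matrix().T/' h.py
python3 - <<'E'
from h import *
for n in ["top","scene"]:
    im,d,c,P=look(n); save(n+"1.png",im); np.savez(n+"1.npz",im=im,d=d,P=P)
    print(n,c)
    for l in ["tweezers","gauge","mark_fixed","mark_sliding","tip_left","tip_right","pads","tape_roll","lamp_holder","elec_tape"]:
        for b in boxes_of(n,l)[:4]: 
            x,y,w,h=b["rect"]; print(l,np.round(b["rect"]),round(b["confidence"],2),np.round(P[min(int(y+h/2),419),min(int(x+w/2),559)],3))
E
```

```text
top {'fovy': 53.571463420138265, 'cx': 279.84593661178474, 'cy': 206.0005149825341, 'k1': -0.03715916806006112, 'origin': array([0.52353171, 0.17419477, 1.09427116]), 'rotation': array([-2.14310962,  2.1543393 , -0.13395544])}
tweezers [377. 202.  23.  71.] 0.7 [ 0.586 -0.1    0.004]
gauge [255. 232.  47.  25.] 0.83 [0.565 0.188 0.031]
gauge [347. 148.  49.  26.] 0.76 [ 0.786 -0.057  0.031]
gauge [137. 225.  50.  22.] 0.56 [0.59  0.488 0.032]
mark_fixed [348. 148.  48.  23.] 0.93 [ 0.787 -0.058  0.036]
mark_fixed [254. 226.  46.  31.] 0.92 [0.576 0.193 0.019]
mark_fixed [284. 128.  48.  22.] 0.87 [0.847 0.11  0.019]
mark_fixed [138. 223.  47.  23.] 0.87 [0.594 0.486 0.041]
mark_sliding [150. 225.   9.  18.] 0.73 [0.596 0.502 0.047]
mark_sliding [363. 152.  13.  12.] 0.61 [ 0.796 -0.054  0.021]
mark_sliding [327. 257.  10.  14.] 0.42 [0.517 0.054 0.035]
tip_left [378. 202.   7.  61.] 0.57 [ 0.599 -0.082  0.003]
tip_right [396. 202.   6.  50.] 0.6 [ 0.609 -0.12   0.04 ]
pads [378. 206.  22.  70.] 0.82 [ 0.578 -0.103  0.002]
tape_roll [185. 280.  36.  35.] 0.82 [ 0.433  0.383 -0.   ]
la
[... 747 characters left out ...]
213. 152.  33.  29.] 0.9 [0.593 0.482 0.019]
mark_fixed [350. 207.  45.  40.] 0.85 [0.841 0.09  0.021]
mark_fixed [242. 220.  34.  39.] 0.84 [0.561 0.177 0.023]
mark_sliding [381. 267.  16.  15.] 0.74 [ 0.786 -0.058  0.03 ]
mark_sliding [263. 280.  10.  13.] 0.56 [0.518 0.033 0.029]
mark_sliding [217. 160.   9.   7.] 0.55 [0.578 0.5   0.023]
mark_sliding [256. 219.  12.  14.] 0.42 [0.58  0.207 0.03 ]
tip_left [290. 294.  60.  34.] 0.55 [ 0.591 -0.073  0.033]
tip_right [291. 314.  72.  20.] 0.86 [ 0.6   -0.094  0.001]
tape_roll [170. 192.  34.  28.] 0.73 [ 0.437  0.393 -0.001]
lamp_holder [334. 244.  11.  24.] 0.6 [0.702 0.03  0.046]
elec_tape [260. 174.  21.  20.] 0.86 [ 0.686  0.383 -0.004]
```

View pics/top1.png

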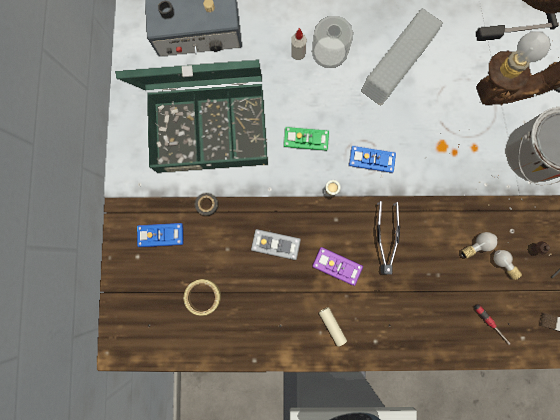

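View pics/scene1.png

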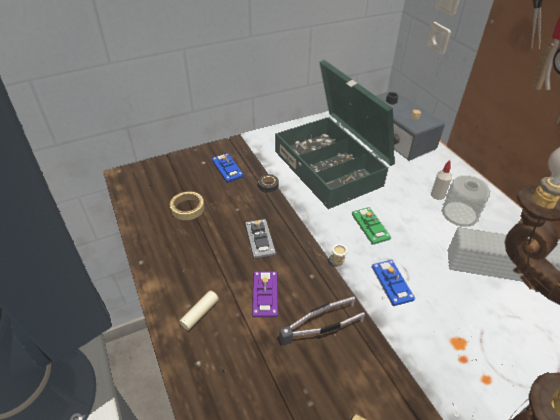

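Run:
```python
from h import *
z=np.load("top1.npz"); im=z["im"];P=z["P"]
a=im[215:290,235:355]; b=im[190:290,355:425]
a=cv2.resize(a,None,fx=4,fy=4,interpolation=2); b=cv2.resize(b,None,fx=4,fy=4,interpolation=2)
o=np.zeros((400,770,3),np.uint8); o[:300,:480]=a; o[:,485:765]=b; save("crop1.png",o)
for n,(u0,u1,v0,v1) in dict(tw=(370,408,195,280),ga=(248,305,225,262)).items():
    for nn in ["top"]:
        Q=P[v0:v1,u0:u1].reshape(-1,3); 
        for lo,hi in ((.008,.02),(.02,.035),(.035,.08)):
            q=Q[(Q[:,2]>lo)&(Q[:,2]<hi)]
            if len(q)>5: print(n,lo,len(q),q.mean(0).round(4),q.min(0).round(3),q.max(0).round(3),cv2.minAreaRect(q[:,:2].astype(np.float32)*1000))
```

```text
tw 0.008 15 [ 0.5719 -0.0868  0.0134] [ 0.493 -0.119  0.008] [ 0.694 -0.073  0.02 ] ((593.4909057617188, -97.42363739013672), (200.21107482910156, 45.468597412109375), 1.0518920421600342)
tw 0.02 136 [ 0.5856 -0.0914  0.0307] [ 0.496 -0.121  0.021] [ 0.675 -0.065  0.035] ((584.4137573242188, -90.75035095214844), (53.95936584472656, 178.682373046875), 87.09400939941406)
tw 0.035 306 [ 0.5672 -0.0904  0.0391] [ 0.493 -0.12   0.035] [ 0.674 -0.065  0.046] ((582.7939453125, -90.72685241699219), (55.741416931152344, 179.80966186523438), 86.34797668457031)
ga 0.008 663 [0.5694 0.1953 0.0137] [0.533 0.134 0.008] [0.611 0.258 0.02 ] ((574.5233154296875, 195.51104736328125), (122.20768737792969, 73.06829833984375), 82.85523986816406)
ga 0.02 311 [0.57   0.1964 0.0257] [0.548 0.15  0.02 ] [0.592 0.245 0.035] ((569.9468383789062, 195.91632080078125), (98.6983871459961, 31.728740692138672), 77.91818237304688)
ga 0.035 18 [0.5704 0.2057 0.0402] [0.555 0.183 0.035] [0.581 0.231 0.049] ((570.8541870117188, 207.09320068359375), (51.64088821411133, 13.96429443359375), 69.25343322753906)
```

View pics/crop1.png

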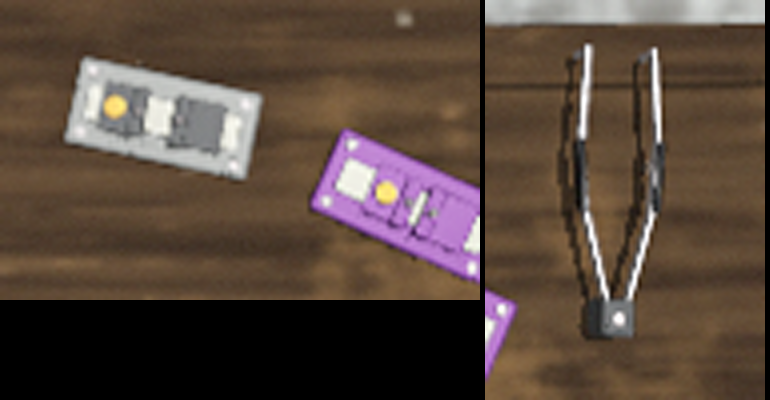

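The grey gauge at top pixel (275,244) is the real one: grey base, dark blocks, brass thumb screw on the left (+y) carriage. The purple (338,266), green (306,138) and blue (372,158), (160,235) ones are look-alikes. The tweezers have their heel at (388,270) and tips at (381,203) and (397,203), pointing +x.

Call:
send_rows([
  [0,0,-0.005,0,0,6.75,-1],
  [0,0,-0.005,0,0,6.75,-1],
  [0,0,-0.005,0,0,6.75,-1],
  [0,0,-0.005,0,0,6.75,-1],
  [0.0112,-0.0321,-0.002,0,0,0,-1],
  [0.0112,-0.0321,-0.002,0,0,0,-1],
  [0.0112,-0.0321,-0.002,0,0,0,-1],
  [0.0112,-0.0321,-0.002,0,0,0,-1],
  [0.0112,-0.0321,-0.002,0,0,0,-1],
  [0.0112,-0.0321,-0.002,0,0,0,-1],
  [0.0112,-0.0321,-0.002,0,0,0,-1],
  [0.0112,-0.0321,-0.002,0,0,0,-1],
])

```text
t: 2.15
tcp_pos: [0.2768, -0.2736, 0.2676]
ee_rot: [3.124, -0.332, 0.001]
contact_force: [0.9, -0.5, -0.0]
finger_gap: 1.002
grasp_force: 0.0
```

Call:
send_rows([
  [0.0112,-0.0321,-0.002,0,0,0,-1],
  [0.0112,-0.0321,-0.002,0,0,0,-1],
  [0.0112,-0.0321,-0.002,0,0,0,-1],
  [0.0112,-0.0321,-0.002,0,0,0,-1],
  [0.0112,-0.0321,-0.002,0,0,0,-1],
  [0.0112,-0.0321,-0.002,0,0,0,-1],
  [0.0112,-0.0321,-0.002,0,0,0,-1],
  [0.0112,-0.0321,-0.002,0,0,0,-1],
  [0.0112,-0.0321,-0.002,0,0,0,-1],
  [0.0112,-0.0321,-0.002,0,0,0,-1],
  [0.0112,-0.0321,-0.002,0,0,0,-1],
  [0.0112,-0.0321,-0.002,0,0,0,-1],
])

```text
t: 3.15
tcp_pos: [0.4673, -0.0181, 0.2973]
ee_rot: [-3.059, 0.138, -0.004]
contact_force: [-0.3, -0.8, -0.1]
finger_gap: 0.997
grasp_force: 0.0
```

Call:
send_rows([
  [0.0112,-0.0321,-0.002,0,0,0,-1],
  [0.0112,-0.0321,-0.002,0,0,0,-1],
  [0.0112,-0.0321,-0.002,0,0,0,-1],
  [0.0112,-0.0321,-0.002,0,0,0,-1],
  [0,0,0,0,0,0,-1],
  [0,0,0,0,0,0,-1],
])

```text
t: 3.65
tcp_pos: [0.5165, 0.0404, 0.3176]
ee_rot: [-3.01, -0.002, 0.003]
contact_force: [0.2, -0.1, 0.4]
finger_gap: 1.0
grasp_force: 0.0
```

Run:
```python
from h import *
s=monitor.get_state(); print(s["t"],s["tcp_pos"],s["ee_rot"])
im,d,c,P=look("wrist"); save("w1.png",im); np.savez("w1.npz",im=im,d=d,P=P); print(c)
for l in ["gauge","mark_fixed","mark_sliding"]:
    for b in boxes_of("wrist",l)[:3]: print(l,np.round(b["rect"]),round(b["confidence"],2))
v,u=np.where((P[...,2]>.035)&(P[...,2]<.06)&(d>0)); print(len(u))
for a,b in list(zip(u,v))[::max(1,len(u)//40)]: print(a,b,P[b,a].round(4))
```

```text
3.65 [0.51645977 0.04038616 0.31760556] [-3.01007923e+00 -1.73071395e-03  2.67007806e-03]
{'fovy': 63.825273837491366, 'cx': 273.55402921322985, 'cy': 200.01317915676532, 'k1': -0.04843828318465017, 'origin': array([0.59719948, 0.02148548, 0.4585903 ]), 'rotation': array([ 2.12439568, -2.07857728, -0.4764175 ])}
gauge [147.  82.  88.  59.] 0.95
gauge [ 0. 74. 38. 42.] 0.86
gauge [261. 121.  94.  72.] 0.64
mark_fixed [ 3. 75. 35. 40.] 0.91
mark_fixed [261. 120.  99.  74.] 0.71
mark_fixed [148.  83.  89.  56.] 0.55
mark_sliding [158.  96.  25.  29.] 0.97
mark_sliding [284. 138.  29.  32.] 0.62
mark_sliding [411.  20.  45. 142.] 0.41
1417
414 19 [ 0.673  -0.078   0.0353]
409 29 [ 0.6629 -0.0737  0.0351]
452 36 [ 0.6558 -0.1208  0.0354]
450 44 [ 0.6475 -0.1196  0.036 ]
449 55 [ 0.636 -0.12   0.036]
445 64 [ 0.6264 -0.1169  0.0362]
446 72 [ 0.6179 -0.1193  0.0356]
399 77 [ 0.6118 -0.0671  0.0388]
401 80 [ 0.6085 -0.0695  0.0396]
443 83 [ 0.6059 -0.1175  0.0359]
443 86 [ 0.6027 -0.1181  0.0354]
445 89 [ 0.5994 -0.1192  0.04  ]
397 93 [ 0.5942 -0.0672  0.0358]
400 96 [ 0.5909 -0.0704  0.038
[... 204 characters left out ...]
114 [ 0.5713 -0.1138  0.0371]
192 117 [0.5642 0.1809 0.0411]
432 121 [ 0.563  -0.1108  0.0359]
431 126 [ 0.5572 -0.1105  0.0356]
400 132 [ 0.5494 -0.075   0.0372]
426 137 [ 0.5443 -0.1058  0.0374]
424 142 [ 0.5383 -0.1042  0.0376]
401 148 [ 0.53   -0.0788  0.0351]
420 153 [ 0.5251 -0.101   0.0382]
402 158 [ 0.5181 -0.0807  0.0374]
403 161 [ 0.5145 -0.0823  0.0377]
315 163 [0.5091 0.0247 0.0397]
409 164 [ 0.5113 -0.0895  0.0388]
317 166 [0.506  0.0221 0.0425]
410 167 [ 0.5079 -0.0908  0.0402]
407 169 [ 0.5054 -0.0874  0.0406]
404 171 [ 0.5024 -0.0845  0.0392]
401 173 [ 0.4997 -0.0813  0.0387]
398 175 [ 0.4969 -0.0781  0.0381]
414 176 [ 0.4966 -0.0972  0.0393]
413 178 [ 0.4937 -0.0966  0.0382]
```

View pics/w1.png

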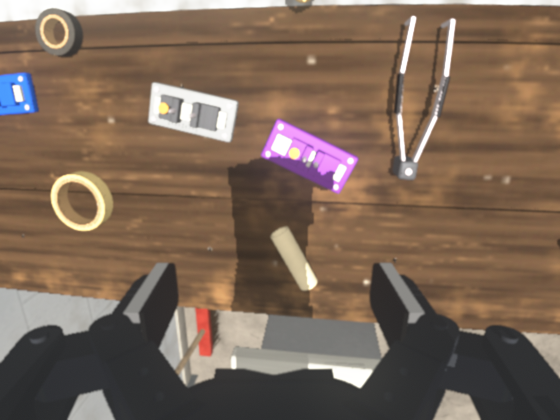

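The picture shows the grey gauge at (193,112), screw at (164,107), and the tweezers at (425,95) with the heel at (407,168). The arm lagged and the tool is tilted about 7°, so I'll use gentler rows and work them out from the measured pose.

```bash
cat >> h.py <<'E'
def plan(p,yaw,n,k=1):
    """rows from measured pose to level pose at p with tool x at yaw (deg)"""
    s=monitor.get_state(); R0=R.from_rotvec(s["ee_rot"])
    y=np.radians(yaw); a=R.from_matrix([[np.cos(y),np.sin(y),0],[np.sin(y),-np.cos(y),0],[0,0,-1]])
    w=(R0.inv()*a).as_rotvec(degrees=True)
    dp=np.array(p)-s["tcp_pos"]
    print("yaw now %.2f tilt %s t %.2f"%(np.degrees(np.arctan2(*R0.as_matrix()[[1,0],0])),R0.as_matrix()[:2,2].round(3),s["t"]), s["tcp_pos"].round(4))
    print("turn total",w.round(2),"shift if turned last",R0.inv().apply(dp).round(4),"shift if turned first",a.inv().apply(dp).round(4), "shift/n",(a.inv().apply(dp)/n).round(4))
E
python3 -c "
from h import *
print(monitor.get_state()['q'])
plan([.49,.215,.2],-12,12)"
```

```text
[-1.32732457e-03  2.10066237e-01  1.61773564e-01  1.52428246e+00
  1.31550329e-01  3.14063011e+00]
yaw now -0.02 tilt [-0.002  0.131] t 3.85 [0.5156 0.0396 0.3178]
turn total [-7.5   0.88 11.96] shift if turned last [-0.0254 -0.1585  0.1398] shift if turned first [-0.0615 -0.1663  0.1178] shift/n [-0.0051 -0.0139  0.0098]
```

```bash
python3 -c "
from h import *
plan([.58,-.092,.17],-3,8)"
```

```text
yaw now -0.02 tilt [-0.002  0.131] t 3.85 [0.5156 0.0396 0.3178]
turn total [-7.53  0.29  2.97] shift if turned last [0.0647 0.1498 0.1292] shift if turned first [0.0712 0.128  0.1478] shift/n [0.0089 0.016  0.0185]
```

Call:
send_rows([
  [0.0081,0.0187,0.0161,0,0,0,-1],
  [0.0081,0.0187,0.0161,0,0,0,-1],
  [0.0081,0.0187,0.0161,0,0,0,-1],
  [0.0081,0.0187,0.0161,0,0,0,-1],
  [0.0081,0.0187,0.0161,0,0,0,-1],
  [0.0081,0.0187,0.0161,0,0,0,-1],
  [0.0081,0.0187,0.0161,0,0,0,-1],
  [0.0081,0.0187,0.0161,0,0,0,-1],
  [0,0,0,-3.76,0.15,1.5,-1],
  [0,0,0,-3.76,0.15,1.5,-1],
  [0,0,0,0,0,0,-1],
  [0,0,0,0,0,0,-1],
])

```text
t: 4.85
tcp_pos: [0.5804, -0.0908, 0.1707]
ee_rot: [-3.138, 0.079, -0.001]
contact_force: [-0.5, -0.8, 0.4]
finger_gap: 1.002
grasp_force: 0.0
```

Run:
```python
from h import *
s=monitor.get_state(); print(s["q"][5])
im,d,c,P=look("wrist"); save("w2.png",im); np.savez("w2.npz",im=im,d=d,P=P); print(c)
plan([.596,-.092,.1],-3,8)
Q=P[(d>0)&(P[...,2]>.02)&(P[...,2]<.06)]
Q=Q[(Q[:,1]<-.04)&(Q[:,1]>-.16)&(Q[:,0]>.47)]
for x in np.arange(.48,.70,.01):
    q=Q[(abs(Q[:,0]-x)<.005)]
    L=q[q[:,1]>-.094];r=q[q[:,1]<=-.094]
    if len(L)>3 and len(r)>3: print(round(x,3),"L",np.median(L,0).round(4),L[:,1].min().round(4),L[:,1].max().round(4),"R",np.median(r,0).round(4),r[:,1].min().round(4),r[:,1].max().round(4),"mid",((np.median(L,0)+np.median(r,0))/2)[1].round(4))
print(Q.min(0),Q.max(0))
```

```text
3.0357495150529723
{'fovy': 63.825273837491366, 'cx': 273.55402921322985, 'cy': 200.01317915676532, 'k1': -0.04843828318465017, 'origin': array([ 0.66072644, -0.09540391,  0.31311552]), 'rotation': array([ 2.00292192, -2.10639613, -0.33858735])}
yaw now -2.90 tilt [0.001 0.002] t 4.90 [ 0.5806 -0.091   0.1708]
turn total [-0.14 -0.04  0.1 ] shift if turned last [0.0154 0.0004 0.0708] shift if turned first [0.0155 0.0002 0.0708] shift/n [0.0019 0.     0.0089]
0.49 L [ 0.4942 -0.088   0.039 ] -0.0931 -0.0791 R [ 0.4938 -0.0968  0.0386] -0.0987 -0.094 mid -0.0924
0.5 L [ 0.5001 -0.0859  0.04  ] -0.0935 -0.0783 R [ 0.5005 -0.0969  0.0394] -0.1001 -0.0941 mid -0.0914
0.51 L [ 0.5106 -0.0864  0.0394] -0.094 -0.0788 R [ 0.5113 -0.0974  0.0388] -0.1005 -0.094 mid -0.0919
0.52 L [ 0.516  -0.0867  0.0333] -0.0934 -0.0799 R [ 0.5192 -0.0971  0.0362] -0.1008 -0.0941 mid -0.0919
0.53 L [ 0.5298 -0.0811  0.0364] -0.0827 -0.0777 R [ 0.5297 -0.1007  0.036 ] -0.1038 -0.0981 mid -0.0909
0.54 L [ 0.5398 -0.079   0.0364] -0.0806 -0.0758 R [ 0.5398 -0.104   0.0364] -0.1069 -0.1014 mid -0.0915
0.55 L [ 0.
[... 723 characters left out ...]
2 L [ 0.6188 -0.0714  0.0356] -0.0735 -0.0674 R [ 0.6198 -0.1193  0.0351] -0.1218 -0.1179 mid -0.0953
0.63 L [ 0.6302 -0.0725  0.0354] -0.0747 -0.0702 R [ 0.6296 -0.1196  0.0353] -0.1221 -0.1178 mid -0.096
0.64 L [ 0.6396 -0.0735  0.0351] -0.0756 -0.071 R [ 0.6404 -0.1197  0.0351] -0.1214 -0.1178 mid -0.0966
0.65 L [ 0.65   -0.0747  0.035 ] -0.0769 -0.0725 R [ 0.6498 -0.1198  0.035 ] -0.1216 -0.1179 mid -0.0973
0.66 L [ 0.6597 -0.0758  0.035 ] -0.0779 -0.0732 R [ 0.6598 -0.1201  0.0348] -0.1219 -0.1178 mid -0.0979
0.67 L [ 0.6703 -0.077   0.0349] -0.0797 -0.0747 R [ 0.6702 -0.1196  0.0349] -0.1225 -0.1175 mid -0.0983
[ 0.49284857 -0.12290324  0.02018483] [ 0.67698815 -0.06673783  0.04302054]
```

View pics/w2.png

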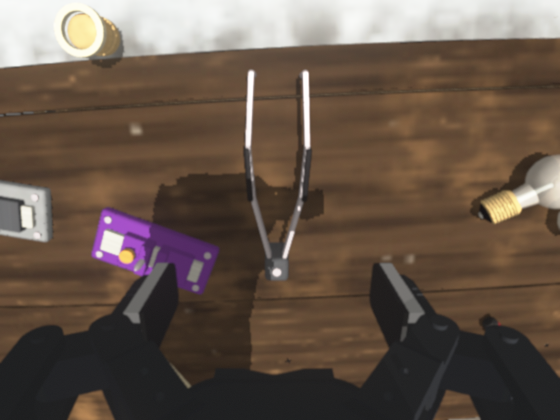

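The tweezers are at heel (277,268), tips at (250,75) and (305,75) and pads at about (248,172) and (305,172), all clear of the purple gauge. Going down over the pads.

Call:
send_rows([
  [0.0073,0.0013,0.005,0,0,0,-1],
  [0.0073,0.0012,0.015,0,0,0,-1],
  [0,0,0.019,0,0,0,-1],
  [0,0,0.019,0,0,0,-1],
  [0,0,0.019,0,0,0,-1],
  [0,0,0.019,0,0,0,-1],
  [0,0,0.019,0,0,0,-1],
  [0,0,0.018,0,0,0,-1],
  [0,0,0.013,0,0,0,-1],
  [0,0,0.01,0,0,0,-1],
  [0,0,0.006,0,0,0,-1],
  [0,0,0,0,0,0,-1],
])

```text
t: 5.9
tcp_pos: [0.5948, -0.0946, 0.0072]
ee_rot: [-3.139, 0.082, 0.002]
contact_force: [-0.4, 0.5, 0.5]
finger_gap: 1.001
grasp_force: 0.0
```

Call:
send_rows([
  [0,0,0,0,0,0,-0.27],
  [0,0,0,0,0,0,-0.27],
  [0,0,0,0,0,0,-0.27],
  [0,0,0,0,0,0,-0.27],
  [0,0,0,0,0,0,-0.27],
  [0,0,0,0,0,0,-0.27],
])

```text
t: 6.4
tcp_pos: [0.5961, -0.0946, 0.0094]
ee_rot: [-3.14, 0.082, -0.004]
contact_force: [-0.1, -0.7, 5.7]
finger_gap: 0.637
grasp_force: 5.0
```

Call:
send_rows([
  [0,0,0,0,0,0,-0.2],
  [0,0,0,0,0,0,-0.2],
  [0,0,0,0,0,0,-0.2],
  [0,0,0,0,0,0,-0.2],
])

```text
t: 6.73
tcp_pos: [0.5964, -0.0946, 0.0097]
ee_rot: [-3.14, 0.082, -0.005]
contact_force: [-0.3, -0.3, 7.6]
finger_gap: 0.604
grasp_force: 4.9
```

Call:
send_rows([
  [0,0,-0.002,0,0,0,-0.2],
  [0,0,-0.002,0,0,0,-0.2],
  [0,0,0,0,0,0,-0.2],
  [0,0,0,0,0,0,-0.2],
])

```text
t: 7.07
tcp_pos: [0.5951, -0.0944, 0.0123]
ee_rot: [-3.14, 0.082, 0.0]
contact_force: [0.6, 0.5, -0.9]
finger_gap: 0.601
grasp_force: 6.0
```

```bash
python3 -c "
from h import *
plan([.595,-.094,.1],-3,8); s=monitor.get_state(); print(s)"
```

```text
yaw now -2.98 tilt [-0.     0.001] t 7.07 [ 0.5951 -0.0944  0.0123]
turn total [-0.04  0.    0.02] shift if turned last [-0.0001 -0.0004 -0.0877] shift if turned first [-0.0001 -0.0004 -0.0877] shift/n [-0.    -0.    -0.011]
{'t': 7.0667, 'q': array([-1.57590081e-01,  5.16336187e-01, -1.80040926e-01,  8.74538439e-01,
        6.26355270e-04,  3.03599037e+00]), 'joint_velocities': array([-0.00088349,  0.00218912, -0.00063579, -0.00197693, -0.00093724,
        0.000696  ]), 'effort': array([ 3.75445918e-03, -6.93249607e+01,  2.88275349e+01,  5.46266406e-02,
        3.23744811e-03, -5.77811134e-04]), 'tcp_pos': array([ 0.59509227, -0.09437019,  0.01231821]), 'ee_rot': array([-3.13989498e+00,  8.16365610e-02,  5.65481784e-05]), 'contact_force': array([ 0.61413824,  0.4577976 , -0.93014885]), 'torque': array([-0.02568306, -0.07779339,  0.02878176]), 'grasp_force': 5.987934387376299, 'finger_gap': 0.6010275561455154}
```

Call:
send_rows([
  [0,0,-0.003,0,0,0,-0.15],
  [0,0,-0.006,0,0,0,-0.13],
  [0,0,-0.012,0,0,0,-0.13],
  [0,0,-0.016,0,0,0,-0.13],
  [0,0,-0.018,0,0,0,-0.13],
  [0,0,-0.018,0,0,0,-0.13],
  [0,0,-0.018,0,0,0,-0.13],
  [0,0,-0.018,0,0,0,-0.13],
  [0,0,-0.018,0,0,0,-0.13],
  [0,0,-0.016,0,0,0,-0.13],
  [0,0,-0.012,0,0,0,-0.13],
  [0,0,-0.006,0,0,0,-0.13],
])

```text
t: 8.07
tcp_pos: [0.5959, -0.0946, 0.1757]
ee_rot: [-3.14, 0.082, -0.005]
contact_force: [0.2, 0.0, -0.5]
finger_gap: 0.568
grasp_force: 6.9
```

Call:
send_rows([
  [0,0,0,0,0,0,-0.13],
  [0,0,0,0,0,0,-0.13],
])

```text
t: 8.23
tcp_pos: [0.5952, -0.0945, 0.1733]
ee_rot: [-3.14, 0.082, -0.001]
contact_force: [-0.4, 1.0, -1.8]
finger_gap: 0.568
grasp_force: 6.9
```

Run:
```python
from h import *
plan([.64,.18,.2],168,8); s=monitor.get_state();print(s["q"])
Rt=R.from_rotvec(s["ee_rot"])
im,d,c,P=look("wrist"); save("w3.png",im); np.savez("w3.npz",im=im,d=d,P=P)
T=Rt.inv().apply((P-s["tcp_pos"]).reshape(-1,3)).reshape(P.shape)  # tool frame
print("cam in tool",Rt.inv().apply(c["origin"]-s["tcp_pos"]))
m=(d>0)&(abs(T[...,2])<.06)&(abs(T[...,1])<.045)&(T[...,0]>.0)&(T[...,0]<.13)
Q=T[m]
for x in np.arange(0.02,.12,.01):
    q=Q[abs(Q[:,0]-x)<.005]; a=q[q[:,1]<0]; b=q[q[:,1]>=0]
    if len(a)>3 and len(b)>3: print(round(x,3),np.median(a,0).round(4),a[:,2].max().round(4),np.median(b,0).round(4),b[:,2].max().round(4))
print(Q.max(0))
```

```text
yaw now -2.99 tilt [0.    0.001] t 8.23 [ 0.5952 -0.0945  0.1733]
turn total [ 4.0000e-02 -5.0000e-02 -1.7099e+02] shift if turned last [ 0.0305 -0.2765 -0.0265] shift if turned first [ 0.0132  0.2778 -0.0267] shift/n [ 0.0017  0.0347 -0.0033]
[-1.57781151e-01  3.93626586e-01  6.34724106e-02  1.24022992e+00
  5.76851394e-04  3.03591340e+00]
cam in tool [ 0.08050822  0.00028003 -0.1423587 ]
0.02 [ 0.0194 -0.0207 -0.0262] -0.015 [ 0.0193  0.0211 -0.0259] -0.014
0.03 [ 0.0302 -0.0195 -0.0244] -0.0165 [ 0.0301  0.02   -0.0244] -0.0161
0.04 [ 0.0402 -0.0185 -0.0245] -0.0163 [ 0.0401  0.0191 -0.0244] -0.0165
0.05 [ 0.0501 -0.0176 -0.0245] -0.0157 [ 0.0501  0.0182 -0.0245] -0.015
0.06 [ 0.0601 -0.0165 -0.0245] -0.0162 [ 0.06    0.0173 -0.0245] -0.0163
0.07 [ 0.0701 -0.0156 -0.0245] -0.0158 [ 0.0701  0.0166 -0.0245] -0.0155
0.08 [ 0.0777 -0.0143 -0.0229] 0.0083 [ 0.0777  0.0152 -0.0221] 0.0083
[0.0802601  0.04499566 0.00829027]
```

View pics/w3.png

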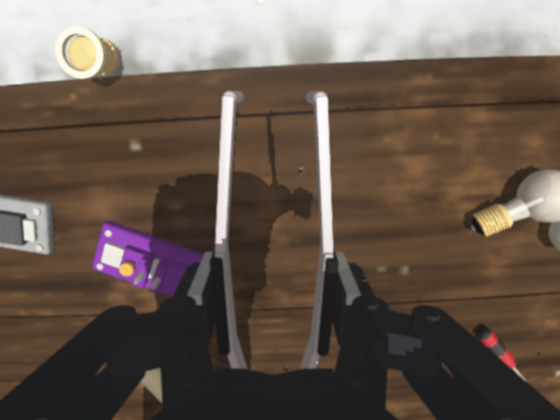

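The tweezers are held level, tips at (230,97) and (320,97) with a gap of about 30 mm. I'll turn half round so the wrist camera keeps the tips in view and approach the gauge from its far long side, since joint 6 can't reach the near-side pose with this grip.

Call:
send_rows([
  [0,0,0,0,0,-3,-0.13],
  [0,0,0,0,0,-6,-0.13],
  [0,0,0,0,0,-6.5,-0.13],
  [0,0,0,0,0,-6.5,-0.13],
  [0,0,0,0,0,-6.5,-0.13],
  [0,0,0,0,0,-6.5,-0.13],
  [0,0,0,0,0,-6.5,-0.13],
  [0,0,0,0,0,-6.5,-0.13],
  [0,0,0,0,0,-6.5,-0.13],
  [0,0,0,0,0,-6.5,-0.13],
  [0,0,0,0,0,-6.5,-0.13],
  [0,0,0,0,0,-6.5,-0.13],
])

```text
t: 9.28
tcp_pos: [0.5946, -0.0944, 0.1722]
ee_rot: [-2.551, -1.831, 0.001]
contact_force: [0.7, -0.2, -0.8]
finger_gap: 0.569
grasp_force: 6.9
```

Call:
send_rows([
  [0,0,0,0,0,-6.5,-0.13],
  [0,0,0,0,0,-6.5,-0.13],
  [0,0,0,0,0,-6.5,-0.13],
  [0,0,0,0,0,-6.5,-0.13],
  [0,0,0,0,0,-6.5,-0.13],
  [0,0,0,0,0,-6.5,-0.13],
  [0,0,0,0,0,-6.5,-0.13],
  [0,0,0,0,0,-6.5,-0.13],
  [0,0,0,0,0,-6.5,-0.13],
  [0,0,0,0,0,-6.5,-0.13],
  [0,0,0,0,0,-6.5,-0.13],
  [0,0,0,0,0,-6.5,-0.13],
])

```text
t: 10.28
tcp_pos: [0.5947, -0.0945, 0.1721]
ee_rot: [-0.83, -3.028, -0.001]
contact_force: [-1.0, 0.5, -0.2]
finger_gap: 0.564
grasp_force: 6.9
```

Call:
send_rows([
  [0,0,0,0,0,-6.5,-0.13],
  [0,0,0,0,0,-6.5,-0.13],
  [0,0,0,0,0,-4,-0.13],
  [0,0,0,0,0,0,-0.13],
  [0,0,0,0,0,0,-0.13],
])

```text
t: 10.7
tcp_pos: [0.5948, -0.0945, 0.1725]
ee_rot: [-0.386, -3.117, -0.001]
contact_force: [-0.0, -0.3, -0.4]
finger_gap: 0.563
grasp_force: 6.9
```

```bash
python3 -c "
from h import *
plan([.675,.178,.16],168,12); s=monitor.get_state(); print(s['q'],s['grasp_force'],s['finger_gap'])"
```

```text
yaw now 165.88 tilt [-0.001  0.001] t 10.70 [ 0.5948 -0.0945  0.1725]
turn total [ 0.03 -0.07 -2.12] shift if turned last [-0.0113  0.2838  0.0126] shift if turned first [-0.0218  0.2832  0.0125] shift/n [-0.0018  0.0236  0.001 ]
[-1.57794545e-01  3.94594145e-01  6.29097872e-02  1.24034523e+00
  5.56973888e-04  8.87159779e-02] 6.926407366991043 0.562716878502105
```

Call:
send_rows([
  [0,0.01,0,0,0,-2.1,-0.13],
  [-0.0019,0.024,0.001,0,0,0,-0.13],
  [-0.0019,0.026,0.001,0,0,0,-0.13],
  [-0.0019,0.026,0.001,0,0,0,-0.13],
  [-0.0019,0.026,0.001,0,0,0,-0.13],
  [-0.0019,0.026,0.001,0,0,0,-0.13],
  [-0.0019,0.026,0.001,0,0,0,-0.13],
  [-0.0019,0.026,0.001,0,0,0,-0.13],
  [-0.0019,0.026,0.001,0,0,0,-0.13],
  [-0.0019,0.026,0.001,0,0,0,-0.13],
  [-0.0019,0.026,0.001,0,0,0,-0.13],
  [-0.0019,0.017,0.001,0,0,0,-0.13],
])

```text
t: 11.7
tcp_pos: [0.6748, 0.1832, 0.1621]
ee_rot: [-0.323, -3.125, -0.002]
contact_force: [0.2, -0.5, -0.6]
finger_gap: 0.565
grasp_force: 6.9
```

Call:
send_rows([
  [0,0,0,0,0,0,-0.13],
  [0,0,0,0,0,0,-0.13],
  [0,0,0,0,0,0,-0.13],
])

```text
t: 11.95
tcp_pos: [0.6743, 0.18, 0.1623]
ee_rot: [-0.325, -3.124, -0.0]
contact_force: [-0.7, -0.6, -1.5]
finger_gap: 0.567
grasp_force: 6.9
```

```bash
cat > g.py <<'E'
import sys
from h import *
n=sys.argv[1]
plan([.647,.183,.0605],168,8); s=monitor.get_state(); Rt=R.from_rotvec(s["ee_rot"])
im,d,c,P=look("wrist"); save(n+".png",im); np.savez(n+".npz",im=im,d=d,P=P)
for l in ["mark_fixed","mark_sliding","gauge"]:
    for b in boxes_of("wrist",l)[:2]: print(l,np.round(b["rect"]),round(b["confidence"],2))
T=Rt.inv().apply((P-s["tcp_pos"]).reshape(-1,3)).reshape(P.shape)
near=(np.hypot(P[...,0]-.57,P[...,1]-.196)<.07)&(d>0)&(P[...,2]<.06)
q=P[near&(P[...,2]<.0155)&(P[...,2]>.008)]; print("base",q.mean(0),cv2.minAreaRect(q[:,:2].astype(np.float32)*1000))
m=(near&(P[...,2]>.033)).astype(np.uint8)
k,lab,st,ce=cv2.connectedComponentsWithStats(m,connectivity=8)
for i in range(1,k):
    if st[i,4]>=3:
        j=lab==i; top=P[j][:,2].max(); hi=j&(P[...,2]>top-.004)
        print("blob px",ce[i].round(1),st[i],"mean",P[j].mean(0).round(4),"ztop",top.round(4),"hi",P[hi].mean(0).round(4),"tool",T[hi].mean(0).round(4),im[j].mean(0).round(0))
E
python3 g.py w4
```

```text
yaw now 168.13 tilt [-0.  0.] t 11.95 [0.6743 0.18   0.1623]
turn total [ 0.   -0.02  0.13] shift if turned last [ 0.0273 -0.0027  0.1018] shift if turned first [ 0.0274 -0.0027  0.1018] shift/n [ 0.0034 -0.0003  0.0127]
mark_fixed [  0.   0. 139.  79.] 0.91
mark_fixed [188.  15. 148.  76.] 0.89
mark_sliding [34.  1. 61. 53.] 0.92
mark_sliding [244. 337.  28.  33.] 0.87
gauge [209. 318.  95.  52.] 0.92
gauge [550.   2.  10.  70.] 0.85
base [0.56824813 0.19391541 0.01164719] ((568.1360473632812, 193.69479370117188), (120.3628921508789, 56.118370056152344), 78.02540588378906)
blob px [246.8  51.6] [243  47   9  10  68] mean [0.5665 0.1829 0.0421] ztop 0.0473 hi [0.5663 0.1826 0.0446] tool [ 0.1062 -0.0196  0.1177] [100.  95.  94.]
blob px [284.   51.9] [280  47   9  10  64] mean [0.5723 0.2091 0.0424] ztop 0.0476 hi [0.5717 0.2094 0.045 ] tool [0.1064 0.0077 0.1173] [98. 94. 93.]
```

View pics/w4.png

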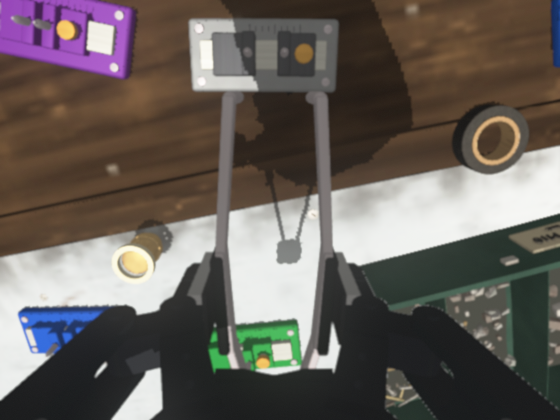

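The gauge is at (263,55) with pins at (247,52) and (284,52), about 27 mm apart, and the tips are at (232,97) and (317,97). Before descending I'm checking clearance of the heel and gripper to the green box on the right.

Run:
```python
import numpy as np
P=np.load("top1.npz")["P"].reshape(-1,3)
a=np.array([.647,.182]); y=np.radians(168); ex=np.array([np.cos(y),np.sin(y)]); ey=np.array([np.sin(y),-np.cos(y)])
q=P[P[:,2]>.03]; D=q[:,:2]-a; X=D@ex;Y=D@ey
m=(X>-.16)&(X<.1)&(abs(Y)<.12)
for x,yy,z in sorted(zip(X[m].round(3),Y[m].round(3),q[m][:,2].round(3)))[::max(1,m.sum()//40)]: print(x,yy,z)
```

```text
-0.16 0.071 0.037
-0.146 0.069 0.078
-0.128 0.061 0.043
-0.125 0.077 0.073
-0.123 0.063 0.038
-0.123 0.082 0.074
-0.121 0.07 0.051
-0.12 0.073 0.051
-0.119 0.076 0.031
-0.118 0.079 0.065
-0.117 0.081 0.036
-0.117 0.086 0.075
-0.116 0.09 0.045
-0.115 0.094 0.035
-0.114 0.095 0.049
-0.113 0.097 0.06
-0.113 0.114 0.07
-0.112 0.108 0.078
-0.111 0.111 0.068
-0.11 0.118 0.075
-0.109 0.116 0.063
-0.107 0.118 0.066
-0.104 -0.119 0.05
-0.102 -0.109 0.051
-0.099 -0.107 0.049
-0.096 -0.1 0.046
-0.093 -0.119 0.041
-0.091 -0.107 0.035
-0.088 -0.112 0.043
-0.086 -0.11 0.039
-0.083 -0.111 0.041
-0.08 -0.111 0.04
-0.076 -0.119 0.047
-0.073 -0.117 0.046
0.066 -0.011 0.032
0.069 -0.017 0.031
0.072 -0.017 0.033
0.074 0.017 0.03
0.076 0.024 0.037
0.078 0.01 0.031
0.08 0.023 0.031
0.082 0.033 0.032
0.084 0.03 0.034
0.089 0.013 0.031
0.093 -0.014 0.032
```

Clear. Moving over the pins while squeezing a little, then down part way.

Call:
send_rows([
  [0.007,-0.0016,0,0,0,-0.1,-0.1],
  [0.0075,-0.0016,0,0,0,0,-0.1],
  [0.007,-0.0016,0,0,0,0,-0.1],
  [0.007,-0.0016,0,0,0,0,-0.1],
  [0,0,0.01,0,0,0,-0.1],
  [0,0,0.015,0,0,0,-0.1],
  [0,0,0.015,0,0,0,-0.1],
  [0,0,0.015,0,0,0,-0.1],
  [0,0,0.015,0,0,0,-0.1],
  [0,0,0.01,0,0,0,-0.1],
  [0,0,0.005,0,0,0,-0.1],
  [0,0,0,0,0,0,-0.1],
])

```text
t: 13.15
tcp_pos: [0.6448, 0.1794, 0.0762]
ee_rot: [-0.322, -3.123, 0.0]
contact_force: [-0.2, -0.3, -0.7]
finger_gap: 0.551
grasp_force: 7.3
```

Call:
send_rows([
  [0,0,0,0,0,0,-0.1],
  [0,0,0,0,0,0,-0.1],
])

```text
t: 13.32
tcp_pos: [0.6461, 0.1798, 0.0785]
ee_rot: [0.322, 3.123, 0.002]
contact_force: [1.0, -0.1, 0.2]
finger_gap: 0.55
grasp_force: 7.3
```

```bash
cat > t.py <<'E'
import sys
from h import *
n=sys.argv[1]
plan([.647,.183,.0605],168,8); s=monitor.get_state(); Rt=R.from_rotvec(s["ee_rot"])
print("gap",s["finger_gap"],s["grasp_force"])
im,d,c,P=look("wrist"); np.savez(n+".npz",im=im,d=d,P=P)
save(n+".png",cv2.resize(im[60:220,170:380],None,fx=3,fy=3,interpolation=2))
T=Rt.inv().apply((P-s["tcp_pos"]).reshape(-1,3)).reshape(P.shape)
for i,pw in enumerate([(.5665,.1829,.046),(.5722,.2092,.046)]): print("pin in tool (from w4)",Rt.inv().apply(np.array(pw)-s["tcp_pos"]).round(4))
m=(d>0)&(T[...,2]<-.018)&(T[...,2]>-.035)&(abs(T[...,1])<.03)&(T[...,0]>.03); Q=T[m]
print("xmax",[Q[(Q[:,1]*g)>0][:,0].max().round(4) for g in (-1,1)])
for x in (.04,.05,.06,.07,.075):
    q=Q[abs(Q[:,0]-x)<.003]; a=q[q[:,1]<0]; b=q[q[:,1]>=0]
    mid=lambda v:(v[:,1].min()+v[:,1].max())/2
    print(x,np.median(a,0).round(4),mid(a).round(4),np.median(b,0).round(4),mid(b).round(4))
m=(d>0)&(P[...,2]>.035)&(P[...,2]<.05)&(np.hypot(P[...,0]-.569,P[...,1]-.196)<.03)
k,lab,st,ce=cv2.connectedComponentsWithStats(m.astype(np.uint8),connectivity=8)
for i in range(1,k):
    if st[i,4]>3: print("blob",st[i],P[lab==i].mean(0).round(4),T[lab==i].mean(0).round(4),T[lab==i].min(0).round(4),T[lab==i].max(0).round(4))
m=(d>0)&(T[...,2]>-.018)&(T[...,2]<.012)&(abs(T[...,1])<.03)&(T[...,0]>.065)
for g in (-1,1):
    q=T[m&(T[...,1]*g>0)]; print("leg",len(q),q.mean(0).round(4) if len(q) else "", q.min(0).round(4),q.max(0).round(4))
E
python3 t.py w5
```

```text
yaw now 168.22 tilt [0.002 0.001] t 13.32 [0.6461 0.1798 0.0785]
turn total [0.07 0.09 0.22] shift if turned last [-0.0002  0.0033  0.018 ] shift if turned first [-0.0002  0.0033  0.018 ] shift/n [-0.      0.0004  0.0022]
gap 0.550335652188432 7.338826060295105
pin in tool (from w4) [ 0.0786 -0.0132  0.0323]
pin in tool (from w4) [0.0784 0.0137 0.0324]
xmax [np.float64(0.0787), np.float64(0.0787)]
0.04 [ 0.04   -0.018  -0.0244] -0.0182 [ 0.04    0.0179 -0.0242] 0.0181
0.05 [ 0.05   -0.0169 -0.0243] -0.0171 [ 0.0501  0.017  -0.0242] 0.0173
0.06 [ 0.0599 -0.0158 -0.0242] -0.0161 [ 0.06    0.0161 -0.0242] 0.0163
0.07 [ 0.0702 -0.0149 -0.0242] -0.0151 [ 0.0699  0.0152 -0.0242] 0.0155
0.075 [ 0.0752 -0.0143 -0.0241] -0.0144 [ 0.0751  0.0147 -0.0241] 0.0149
blob [242  85  12  12 107] [0.566  0.1832 0.0428] [ 0.0792 -0.013   0.0356] [ 0.0762 -0.0161  0.032 ] [ 0.0817 -0.0106  0.043 ]
blob [295  85  12  12 113] [0.5717 0.2089 0.0427] [0.0789 0.0133 0.0357] [0.0762 0.0108 0.0318] [0.0816 0.0164 0.0422]
leg 89 [ 0.0757 -0.0126 -0.0081] [ 0.0655 -0.0138 -0.018 ] [ 0.0787 -0.012   0.0084]
leg 96 [ 0.0757  0.0132 -0.0074] [ 0.0654  0.0125 -0.018 ] [0.0787 0.0148 0.0091]
```

View pics/w5.png

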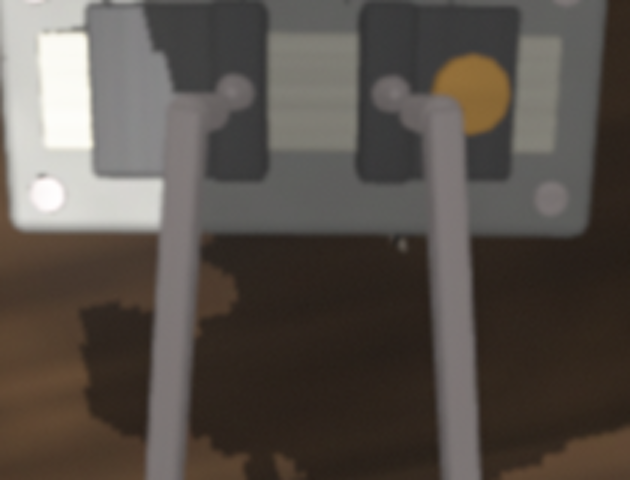

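The crop shows pin points at (235,92) and (390,92) and leg ends just outside and slightly behind them, at about (213,112) and (415,112). That calls for about 1.6 mm off the tip gap and 2.5 mm forward, then further down.

Call:
send_rows([
  [0.0012,0,0,0.07,0.09,0.1,-0.082],
  [0.0013,0,0,0,0,0.1,-0.082],
  [0,0,0.004,0,0,0,-0.082],
  [0,0,0.004,0,0,0,-0.082],
  [0,0,0.003,0,0,0,-0.082],
  [0,0,0.002,0,0,0,-0.082],
  [0,0,0,0,0,0,-0.082],
  [0,0,0,0,0,0,-0.082],
  [0,0,0,0,0,0,-0.082],
])

```text
t: 14.12
tcp_pos: [0.6432, 0.1801, 0.0646]
ee_rot: [-0.328, -3.123, 0.001]
contact_force: [-0.7, 0.3, -0.7]
finger_gap: 0.547
grasp_force: 7.6
```

```bash
python3 t.py w6
```

```text
yaw now 168.01 tilt [-0.001 -0.   ] t 14.12 [0.6432 0.1801 0.0646]
turn total [-0.03 -0.07  0.01] shift if turned last [-0.0031  0.0036  0.0041] shift if turned first [-0.0031  0.0036  0.0041] shift/n [-0.0004  0.0005  0.0005]
gap 0.5469469539467313 7.602903842926025
pin in tool (from w4) [ 0.0756 -0.0132  0.0187]
pin in tool (from w4) [0.0755 0.0137 0.0187]
xmax [np.float64(0.0788), np.float64(0.0784)]
0.04 [ 0.0402 -0.0175 -0.0241] -0.0176 [ 0.04    0.0174 -0.0241] 0.0177
0.05 [ 0.0501 -0.0164 -0.024 ] -0.0166 [ 0.05    0.0165 -0.024 ] 0.0168
0.06 [ 0.0601 -0.0153 -0.024 ] -0.0155 [ 0.06    0.0155 -0.0242] 0.0157
0.07 [ 0.0701 -0.0143 -0.024 ] -0.0144 [ 0.0699  0.0146 -0.0241] 0.0148
0.075 [ 0.0752 -0.0137 -0.0238] -0.0138 [ 0.0752  0.0141 -0.0238] 0.0142
blob [243  91  10  13  65] [0.5664 0.1841 0.0418] [ 0.0759 -0.012   0.0229] [ 0.0732 -0.0146  0.0199] [ 0.0787 -0.0105  0.0289]
blob [296  91  10  13  72] [0.5716 0.2078 0.0419] [0.0758 0.0122 0.0228] [0.0732 0.0108 0.019 ] [0.0787 0.0148 0.0294]
leg 80 [ 0.076  -0.012  -0.0071] [ 0.0682 -0.0132 -0.0179] [ 0.0787 -0.0114  0.0095]
leg 88 [ 0.0752  0.0124 -0.008 ] [ 0.0657  0.0118 -0.0179] [0.0784 0.0134 0.0101]
```

View pics/w6.png

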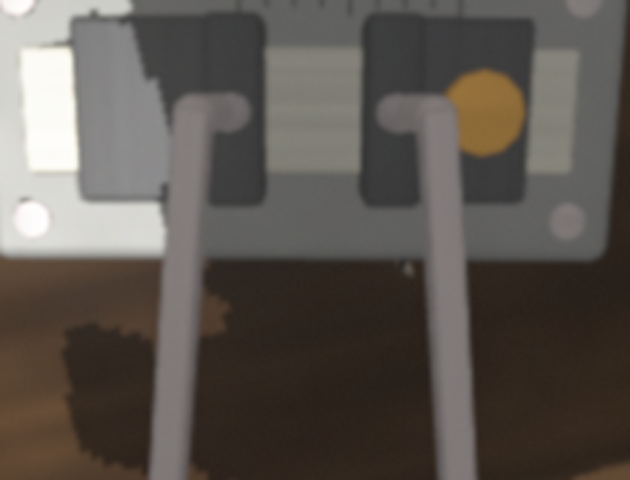

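Call:
send_rows([
  [0,0,0.001,0,0,0,-0.074],
  [0,0,0.001,0,0,0,-0.074],
  [0,0,0.001,0,0,0,-0.074],
  [0,0,0.0005,0,0,0,-0.074],
  [0,0,0,0,0,0,-0.074],
  [0,0,0,0,0,0,-0.074],
  [0,0,0,0,0,0,-0.074],
  [0,0,0,0,0,0,-0.074],
])

```text
t: 14.83
tcp_pos: [0.6432, 0.1801, 0.0611]
ee_rot: [-0.328, -3.123, 0.001]
contact_force: [-0.5, 0.9, -0.3]
finger_gap: 0.541
grasp_force: 7.7
```

```bash
python3 t.py w7
```

```text
yaw now 168.02 tilt [-0.001 -0.   ] t 14.83 [0.6432 0.1801 0.0611]
turn total [-0.03 -0.07  0.02] shift if turned last [-0.0032  0.0036  0.0006] shift if turned first [-0.0032  0.0036  0.0006] shift/n [-0.0004  0.0005  0.0001]
gap 0.5409624132934557 7.726952433586121
pin in tool (from w4) [ 0.0755 -0.0132  0.0152]
pin in tool (from w4) [0.0754 0.0137 0.0152]
xmax [np.float64(0.0787), np.float64(0.0784)]
0.04 [ 0.04   -0.0173 -0.024 ] -0.0175 [ 0.0401  0.0173 -0.0241] 0.0176
0.05 [ 0.05   -0.0161 -0.024 ] -0.0163 [ 0.0499  0.0163 -0.024 ] 0.0165
0.06 [ 0.06   -0.015  -0.0241] -0.0152 [ 0.0601  0.0153 -0.024 ] 0.0156
0.07 [ 0.0702 -0.014  -0.024 ] -0.0143 [ 0.07    0.0144 -0.024 ] 0.0146
0.075 [ 0.0751 -0.0134 -0.0238] -0.0136 [ 0.0751  0.0139 -0.0239] 0.0141
blob [243  91  10  14  55] [0.5665 0.1844 0.0413] [ 0.0758 -0.0117  0.02  ] [ 0.0729 -0.0142  0.0166] [ 0.0787 -0.0104  0.026 ]
blob [297  91   8  14  56] [0.5716 0.2077 0.0414] [0.0757 0.0121 0.0198] [0.0728 0.0108 0.0155] [0.0787 0.0141 0.0262]
leg 86 [ 0.0753 -0.0118 -0.0081] [ 0.0653 -0.013  -0.0179] [ 0.0787 -0.011   0.0082]
leg 84 [ 0.0754  0.0121 -0.0076] [ 0.0672  0.0115 -0.0179] [0.0784 0.0129 0.0084]
```

View pics/w7.png

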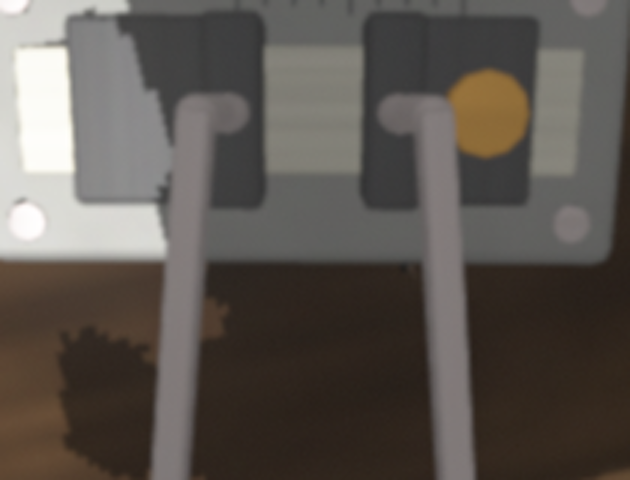

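Call:
send_rows([
  [0,0,0,0,0,0,-0.074],
  [0,0,0,0,0,0,-0.074],
  [0,0,0,0,0,0,-0.074],
  [0,0,0,0,0,0,-0.074],
  [0,0,0,0,0,0,-0.074],
  [0,0,0,0,0,0,-0.074],
])

```text
t: 15.38
tcp_pos: [0.6431, 0.1801, 0.0611]
ee_rot: [-0.328, -3.123, 0.001]
contact_force: [0.4, 0.7, -0.2]
finger_gap: 0.538
grasp_force: 7.7
```

```bash
python3 t.py w8 | grep -v blob
```

```text
yaw now 168.02 tilt [-0.001 -0.   ] t 15.38 [0.6431 0.1801 0.0611]
turn total [-0.03 -0.07  0.02] shift if turned last [-0.0032  0.0036  0.0006] shift if turned first [-0.0032  0.0036  0.0006] shift/n [-0.0004  0.0005  0.0001]
gap 0.5381625921593785 7.727317661046982
pin in tool (from w4) [ 0.0755 -0.0132  0.0152]
pin in tool (from w4) [0.0754 0.0137 0.0152]
xmax [np.float64(0.0787), np.float64(0.0784)]
0.04 [ 0.04   -0.0172 -0.0241] -0.0175 [ 0.04    0.0172 -0.0241] 0.0174
0.05 [ 0.0499 -0.0161 -0.024 ] -0.0164 [ 0.05    0.0163 -0.024 ] 0.0165
0.06 [ 0.06  -0.015 -0.024] -0.0152 [ 0.0601  0.0152 -0.024 ] 0.0156
0.07 [ 0.0701 -0.014  -0.024 ] -0.0143 [ 0.0701  0.0144 -0.0239] 0.0145
0.075 [ 0.0751 -0.0134 -0.0238] -0.0137 [ 0.0751  0.0138 -0.0237] 0.014
leg 85 [ 0.0754 -0.0118 -0.0081] [ 0.0653 -0.0131 -0.018 ] [ 0.0787 -0.0111  0.0082]
leg 81 [ 0.0755  0.0121 -0.007 ] [ 0.067   0.0115 -0.0179] [0.0784 0.013  0.0085]
```

Steady: the tip gap is about 27.1 mm against about 26.9 mm between the pins, centred and level, roughly 4 mm above the points. Handing in.

```bash
python3 -c "
from h import *
print(ticket.close_job())"
```

```text
the job is handed in; nothing more can be done
None
```

The job is handed in: the tweezers are held level over the grey gauge with one tip about 4 mm above each pin point, at a steady gap of about 27 mm matching the gauge's setting (as measured by the wrist camera), approached from the gauge's far long side rather than the usual near one.

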